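Mount a sprocket on its test arbor and show the arbor's foot to the inspection camera

TASK

Slip the sprocket with the raised hub over the steel arbor that stands in the square block, down until it sits on the arbor's collar, and let go of it. Then draw the arbor, sprocket and all, out of the block, tip it over and finish holding it still in front of the small inspection camera, its bare foot pointing straight into the middle of the lens from about 10 cm away, the sprocket still against the collar. Keep off the camera, and leave the other parts on the bench where they lie.

Things in the scene. Friction and masses are not known exactly. Their poses are not given: they have to be found in the camera images.
- sprocket_mid (a point): centre (9 mm above its underside) of the loose dark steel sprocket, lying flat, hub up: toothed disc 5 mm thick, 64 mm across (72 mm over the teeth), and on it a round raised hub 36 mm across, whose top is 18 mm above the underside. A 23 mm bore runs right through. About 0.09 kg. z is the bore's axis, towards the hub.
- arbor_grip (a point): point on the axis of the loose 100 mm steel arbor, mid-way along the shaft left bare above a mounted sprocket. z runs along the arbor to its top. From the foot's end: foot 16 mm across from 0 to 32 mm, collar 42 mm across from 32 to 40, shaft 20 mm across from 40 to 100 (last 8 mm taper to 11); this point at 79. Stands upright, collar on the block. About 0.16 kg.
- arbor_foot (a point): centre of the end face of the arbor's foot, 79 mm below arbor_grip along the axis; same axes. At the start it is down in the block's hole, 13 mm above the bench. A seated sprocket (disc down on the collar) has its centre 49 mm, its hub's top 58 mm, along the axis from here.
- holder: fixed aluminium block, 90 x 90 x 45 mm high, with a round 17.5 mm wide, 36 mm deep hole in the middle of its top in which the arbor's foot stands 32 mm deep; origin at the centre of its underside, z up.
- lens (a point): centre of the front glass of the inspection camera, about 155 mm above the bench; its z axis is the optical axis, pointing out of the lens, obliquely up and roughly towards the robot. Lens 22 mm wide on a round white light 64 mm across; behind it a black housing 50 x 50 x 60 mm in a fixed aluminium stand 125 mm high, foot 110 x 90 mm.
- camera_head (a joint): tilt of the camera head in its stand, about a level axis: at 0 the lens looks 50 degrees above level, growing as it looks higher, up to 67 degrees at 0.3 rad. Stiff; it stays as found.
- cog_small: small flat cog, no hub, 48 mm across, 5 mm thick; origin at the centre of its underside. Bystander.
- cog_large: large flat cog, no hub, 86 mm across, 5 mm thick; origin at the centre of its underside. Bystander.
- bearing: steel ring 38 mm across and 10 mm high; origin at the centre of its underside. Bystander.
- driver: screwdriver 190 mm long lying flat along its x axis; bystander.
- jar: white jar 60 mm across and 70 mm high with a black cap; origin at the centre of its underside. Bystander.
- spanner: spanner 170 mm long lying flat along its x axis; bystander.
- tube: upright aluminium tube, 28 mm across and 50 mm high; origin at the centre of its underside. Bystander.

How it is judged (in metres and radians):
On the way, in this order (a step that is already met when the one before it is completed fails the run):
1. the sprocket sits on the collar of the arbor in the block, let go (distance between arbor_grip and sprocket_mid below 0.034 m and z of sprocket_mid in the frame of arbor_grip below -0.026 m and z of arbor_foot in the frame of holder below 0.02 m and horizontal distance between arbor_foot and holder below 0.006 m and angle between arbor_grip's own z axis and vertical below 0.1 rad and contact force between the fingers and sprocket below 0.2 N), for 0.2 s.
2. the arbor is drawn clear of the block with the sprocket on it (distance between arbor_grip and sprocket_mid below 0.034 m and z of sprocket_mid in the frame of arbor_grip below -0.026 m and z of arbor_foot in the frame of holder above 0.05 m and contact force between the fingers and arbor above 1 N), for 0.1 s.
At the end, for the whole second after the job is handed in: Gripper alone holds the arbor, still (under 20 mm/s): foot over 150 mm above the bench, 60-150 mm before the lens, within 25 mm of the optical axis each way, foot to the lens, arbor axis within 0.2 rad of the optical axis; sprocket within 4 mm of its seat on the collar (distance between arbor_grip and sprocket_mid below 0.034 m and z of sprocket_mid in the frame of arbor_grip below -0.026 m and contact force between the fingers and arbor above 1 N and contact force between arbor and holder below 0.1 N and contact force between each of arbor, sprocket and camera below 0.1 N and height (world z) of arbor_foot above 0.15 m and linear speed of arbor below 0.02 m/s and x of arbor_foot in the frame of lens between -0.025 and 0.025 m and y of arbor_foot in the frame of lens between -0.025 and 0.025 m and z of arbor_foot in the frame of lens between 0.06 and 0.15 m and z of arbor_grip in the frame of lens above 0.125 m and angle between the z axis of arbor_grip and the z axis of lens, either way round below 0.2 rad); the arm keeps its last pose, push and grip.
It fails at once if a bystander part is shifted by more than 30 mm (distance of any of cog_small, cog_large, bearing, driver, jar, spanner, tube from where it was at the start of the episode above 0.03 m).
It fails at once if the camera is struck or pushed by the robot or what it carries (over 2 N) (contact force between camera and the arm above 2 N or contact force between camera and the fingers above 2 N or contact force between camera and arbor above 2 N or contact force between camera and sprocket above 2 N).
It also fails if it takes over 54 s, if anything falls off the work surface, if the arm or the gripper's body presses on something with over 40 N, if the wrist force passes 120 N, or if a joint passes its speed limit or range.

ROBOT

A 6-joint arm with a two-finger parallel gripper is mounted at the origin on the work surface. World frame = base frame: x ahead of the robot, y to its left, z up, the work surface at z = 0. Lengths are in mm, angles in rad, forces in N, time in s.
With the tool pointing down it reaches from about 150 to 775 mm from the base axis. Payload 6.1 kg.
Tool frame: the origin (TCP) lies midway between the tips of the shut fingers; the grasp point (between the pads) lies 19 mm behind it; x points along the fingers, z is the direction in which the jaws open and shut, and the axes are right-handed (so a half turn about x gives the same grasp; the last joint's range is limited). The gripper opens to 85 mm and grips with 20 to 120 N. Pads are 22 mm wide; open, the fingers measure 114 mm over their backs; the gripper's body (76 mm by 85 mm) begins 54 mm behind the grasp point. The pads swing forward as they close: fully open they stand 13 mm farther back than shut.
Start: joints at [-1.337, 0.126, -0.04, 1.405, 0, 1.571], TCP at [121.624, -510.701, 231.295] pointing down, gripper open.
Joint ranges: [-2.72, 2.72], [-0.95, 1.95], [-1.27, 1.35], [-1.78, 2.02], [-1.46, 1.47], [-3.14, 3.14]. Speed limits (rad/s): [2.39, 2.39, 3.01, 3.14, 3.14, 3.14].

INTERFACE

Orientations are given as a unit quaternion [w, x, y, z].
In Python, from cell import r, viewer gives the robot as it stands. The module is installed in compiled form; this text tells all that it offers. Calls block until the motion is done:
- r.move_to(position, orientation): joint-space move of the TCP to a pose.
- r.line_to(position, rot=None, velocity=150): straight line of the TCP; rot=None keeps the orientation; velocity is the mean speed in mm/s.
- r.set_joints(angles): joint-space move.
- r.gripper_to(opening, force=None): finger opening in mm; force is the grip in N (None keeps the last); returns when the fingers have stopped.
- r.dwell(seconds).
- r.solve_ik(position, orientation): joint angles nearest the present ones, or None.
- r.observe(): the state.
- viewer.get_image(name): name is "side" or "top"; returns a dict with "color" (480x640x3 uint8, blue, green, red), "range_z" (480x640 float32, mm along the optical axis (not along the pixel's ray), 0 where there is no reading), "fovy" (degrees; the focal length in pixels is half the picture's height over the tangent of half this angle, whatever the lens; pixels are square), "cx", "cy" (the principal point, pixels), "k1" (the pictures are not rectified: a ray, as slopes to the right and down, at radius r is drawn at 1 + k1 r^2 times it, then the intrinsics apply), "origin" and "rotation" of the camera in the world. Camera axes: x right, y up, looking along -z (the intrinsics and any distortion apply to the point x, -y, -z); pixel columns grow to the right and rows downward; lengths in mm; the calibration is good to about 2 mm. A picture is of the moment at which its call begins.
A pose or a line that the arm cannot do raises r.Unreachable and nothing moves.
- r.hand_in(): hands the job in, once; it reports no verdict.
The state is a dict: "clock": time; "joint_pos": joint angles; "qd": joint speeds; "effort": joint torques, N m; "eef_pos": TCP position; "orientation": TCP orientation; "ft_force": force on the tool from outside, world axes, zero at the start; "ft_torque": the same for the moment, N m; "finger_gap": finger opening in mm.
Only numpy, scipy, OpenCV 4.12 (cv2) and the standard library are available. Lean on these libraries where they do the work, as an engineer would, in place of code of your own. Each camera call takes 0.05 s, during which the arm holds its last target.

## Working session

There is one attempt and no reset: what is moved stays moved. The work goes in short steps, each a Python script; the robot and the scene stay as the last script left them, time stands still between calls to the robot, and variables do not carry over. Pictures are saved under pics/ and viewed, and the job is handed in when it is done.

```bash
ls; mkdir -p pics; cat > h.py <<'E'
import numpy as np, cv2
from cell import r, viewer
def grab(name, tag):
    d=viewer.get_image(name); cv2.imwrite(f'pics/{tag}.png', d['color'])
    np.savez(f'pics/{tag}.npz', **{k:np.asarray(v) for k,v in d.items()}); return d
def load(tag): return dict(np.load(f'pics/{tag}.npz'))
def K(d):
    f=240/np.tan(np.radians(float(d['fovy']))/2)
    return np.array([[f,0,float(d['cx'])],[0,f,float(d['cy'])],[0,0,1]]), np.array([float(d['k1']),0,0,0])
def slopes(d,uv):
    k,dc=K(d); return cv2.undistortPoints(np.float64(uv).reshape(-1,1,2),k,dc).reshape(-1,2)
def rays(d,uv):
    s=slopes(d,uv); c=np.c_[s[:,0],-s[:,1],-np.ones(len(s))]
    return d['origin'],c@np.asarray(d['rotation']).T
def on_plane(d,uv,z):
    o,v=rays(d,uv); t=(z-o[2])/v[:,2]; return o+v*t[:,None]
def pts(d,uv):
    uv=np.atleast_2d(uv); o,v=rays(d,uv); i=np.round(uv).astype(int)
    return o+v*d['range_z'][i[:,1],i[:,0]][:,None]
def cloud(d):
    u,v=np.meshgrid(np.arange(640),np.arange(480)); return pts(d,np.c_[u.ravel(),v.ravel()]).reshape(480,640,3)
def proj(d,P):
    c=(np.atleast_2d(P)-d['origin'])@np.asarray(d['rotation']); k,dc=K(d)
    q=np.c_[c[:,0],-c[:,1],-c[:,2]]; return cv2.projectPoints(q,np.zeros(3),np.zeros(3),k,dc)[0].reshape(-1,2)
E
python3 - <<'E'
from h import *
print(r.observe())
for n in('top','side'):
    d=grab(n,n+'0'); print(n,d['rotation'],d['origin'],d['fovy'],d['cx'],d['cy'],d['k1'])
E
```

```text
pics
{'clock': 0.0, 'joint_pos': array([-1.33697952e+00,  1.26407459e-01, -4.05876888e-02,  1.40539209e+00,
       -2.31099824e-05,  1.57079063e+00]), 'qd': array([-0.00101616,  0.00077357, -0.00175113, -0.00056293, -0.00084533,
       -0.0008293 ]), 'effort': array([ 1.19209599e-04, -4.35914683e+01,  3.52922416e+01,  1.73196330e-02,
        5.27231191e-05, -3.06331067e-06]), 'eef_pos': array([ 121.54060543, -510.33326151,  230.52335978]), 'orientation': array([ 0.55446274,  0.43860634,  0.55535568, -0.43792192]), 'ft_force': array([-0.42734493, -0.67931675,  0.03455417]), 'ft_torque': array([0.00875794, 0.02205323, 0.00693114]), 'finger_gap': 85.51113549592228}
top [-0.69702712 -0.06774097  0.06685648  0.71070006] [ 4.27935746e+02 -3.46650440e-01  1.02991570e+03] 55.6686282963093 323.80813773416986 237.2340665742926 0.03130368506388587
side [-0.2210388  -0.08449896  0.33344427  0.91258791] [270.63098272 609.73171915 951.62179254] 55.69005047494363 320.6015840829833 243.14792635843872 -0.10663754681868472
```

```bash
python3 - <<'E'
s=open('h.py').read()
s=s.replace("import numpy as np, cv2\n","import numpy as np, cv2\nfrom scipy.spatial.transform import Rotation as R\ndef q2m(q): q=np.asarray(q); return R.from_quat(np.r_[q[1:],q[0]]).as_matrix()\ndef m2q(m): q=R.from_matrix(m).as_quat(); return np.r_[q[3],q[:3]]\n")
s=s.replace("np.asarray(d['rotation'])","q2m(d['rotation'])")
open('h.py','w').write(s)
E
python3 -c "
from h import *
for n in('top0','side0'):
    d=load(n); c=cloud(d); print(c[240,320],c[100,320],c[400,500])"
```

```text
[621.20087691   7.96478614  -4.4188102 ] [1364.33858369    3.37200086 -754.91155464] [ 264.28576651 -372.05520612   -2.99542893]
[ 650.59617884 -106.51807096    6.90110258] [ 867.94914465 -527.74010014  145.90876412] [ 95.35556135 117.89508046   2.58327258]
```

View pics/top0.png

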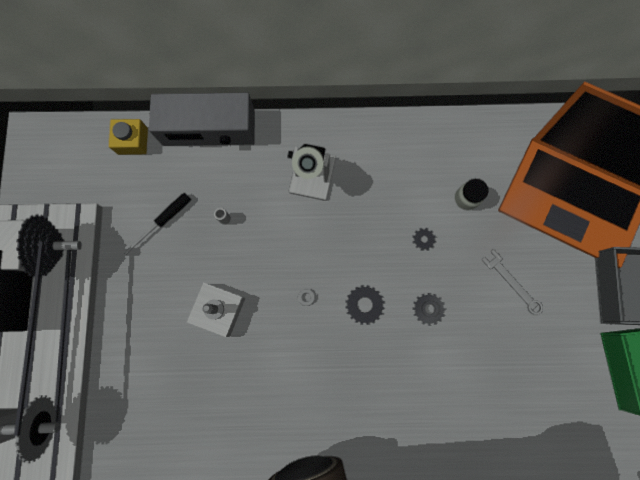

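View pics/side0.png

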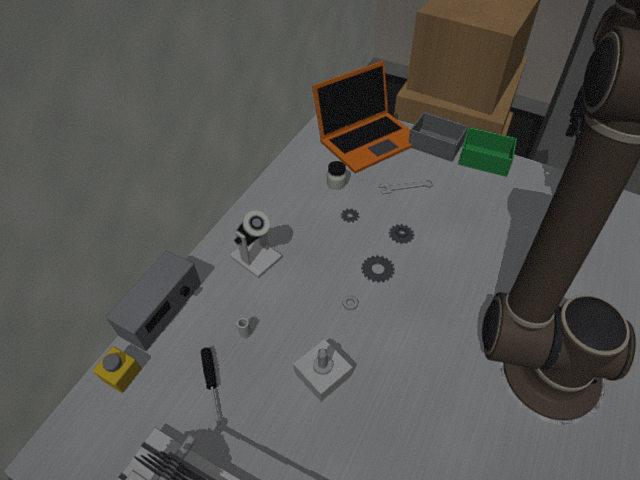

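The top view shows the block and arbor at about (213,308), bearing (309,297), large cog (365,305), hubbed sprocket (429,309), small cog (424,239), camera (310,162) and jar (472,193). I'll zoom in on the ones I need.

```bash
python3 - <<'E'
from h import *
t=load('top0');s=load('side0')
def crop(d,u,v,w,h,k): return cv2.resize(d['color'][v:v+h,u:u+w],(w*k,h*k),interpolation=cv2.INTER_CUBIC)
a=np.vstack([np.hstack([crop(t,400,280,60,60,6),crop(t,180,275,65,60,6)[:, :360]]),np.hstack([crop(t,280,140,60,40,6),crop(s,230,205,60,40,6)])])
cv2.imwrite('pics/z1.png',a[:600])
a=np.hstack([crop(s,370,210,65,80,6),crop(s,285,330,65,80,6)]); cv2.imwrite('pics/z2.png',a)
a=crop(s,222,198,70,80,7); cv2.imwrite('pics/z3.png',a)
E
```

```text
(no output)
```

View pics/z1.png

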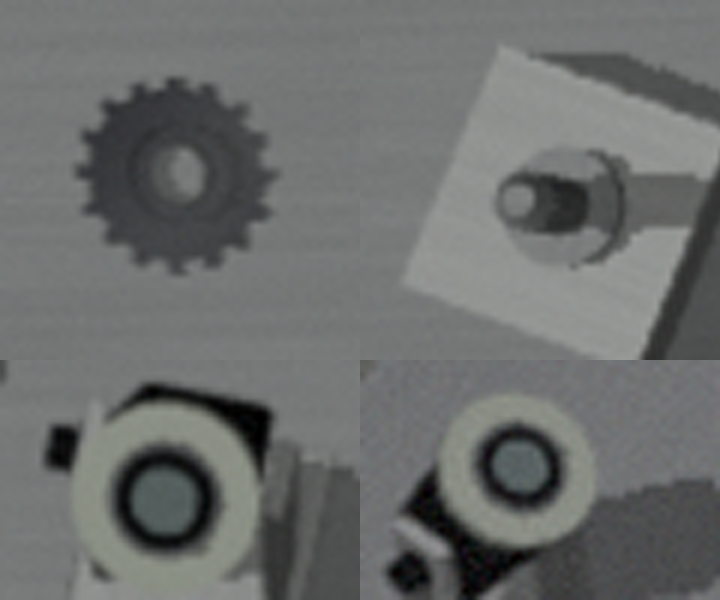

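View pics/z2.png

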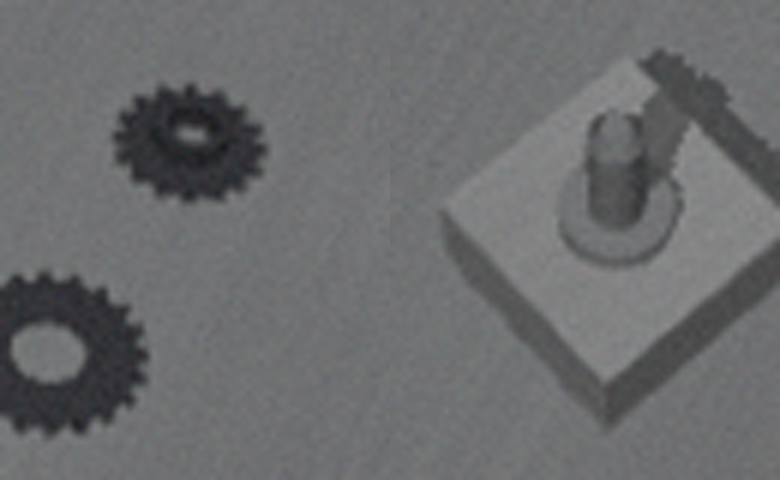

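View pics/z3.png

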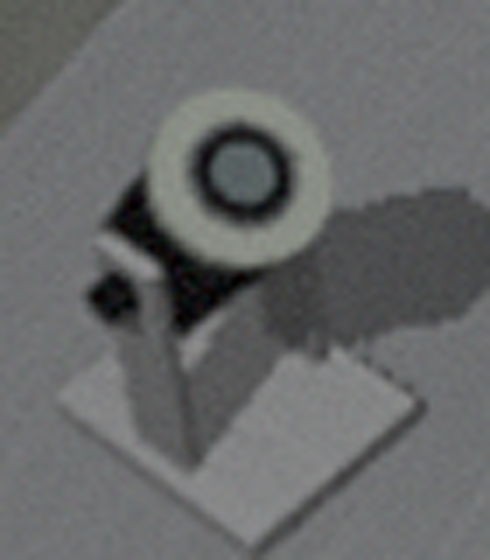

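The crops show the hubbed sprocket in both views, the arbor upright with its bright tip, and the white ring light with the lens. Next I'll measure these in both views.

```bash
cat > meas.py <<'E'
from h import *
def comp(mask,u,v,rad):
    m=np.zeros_like(mask,np.uint8); cv2.circle(m,(int(u),int(v)),int(rad),1,-1)
    m=m&mask.astype(np.uint8)
    n,l,st,c=cv2.connectedComponentsWithStats(m); i=1+np.argmax(st[1:,4]); return (l==i).astype(np.uint8)
def tri(a,ua,b,ub):
    oa,va=rays(a,[ua]);ob,vb=rays(b,[ub]); va=va[0]/np.linalg.norm(va);vb=vb[0]/np.linalg.norm(vb)
    s,t=np.linalg.lstsq(np.c_[va,-vb],ob-oa,rcond=None)[0]; p,q=oa+s*va,ob+t*vb
    return (p+q)/2,np.linalg.norm(p-q)
def plane(P):
    for _ in range(4):
        c=np.median(P,0) if _==0 else P.mean(0); n=np.linalg.svd(P-P.mean(0))[2][2]; e=(P-P.mean(0))@n
        P=P[abs(e)<2.5*e.std()]
    return P.mean(0),n,e.std()
def hull_center(m):
    c=max(cv2.findContours(m,cv2.RETR_EXTERNAL,cv2.CHAIN_APPROX_NONE)[0],key=cv2.contourArea)
    return cv2.fitEllipse(cv2.convexHull(c)), c
E
python3 - <<'E'
from meas import *
T=load('top0');S=load('side0')
for d,nm,uv,ring,rr in((T,'top',(429,309),(308,162),20),(S,'side',(401,234),(256,224),18)):
    g=cv2.cvtColor(d['color'],cv2.COLOR_BGR2GRAY); bl=cv2.GaussianBlur(g,(0,0),1)
    bg=np.median(bl[uv[1]-30:uv[1]+30,uv[0]-30:uv[0]+30])
    m=comp(bl<bg-22,*uv,26); e,c=hull_center(m)
    # outline of disc lies about z=5 (top edge)
    P=on_plane(d,c.reshape(-1,2),4.); (x,y),rad=cv2.minEnclosingCircle(P[:,:2].astype(np.float32))
    print(nm,'sprocket ell',e,'on z=4 ell ctr',on_plane(d,[e[0]],4.)[0],'enc',x,y,rad,'mean outline',P[:,:2].mean(0))
    M=cv2.moments(m); 
    hsv=cv2.cvtColor(d['color'],cv2.COLOR_BGR2HSV)
    print('ring gray vals',g[ring[1],ring[0]-14],g[ring[1]-6,ring[0]],'bg',bg)
    C=cloud(d); q=C[150:300,380:460].reshape(-1,3) if nm=='top' else C[250:300,430:470].reshape(-1,3)
    print('bench z',q[:,2].mean(),q[:,2].std())
E
```

```text
top sprocket ell ((428.7643737792969, 308.5836486816406), (31.13844871520996, 32.50047302246094), 118.61087036132812) on z=4 ell ctr [ 459.71668619 -231.2863999     4.        ] enc 459.47064208984375 -231.1934814453125 35.98499298095703 mean outline [ 459.46580028 -231.37958408]
ring gray vals 141 17 bg 118.0
bench z 4.943429175214343 75.10437574285385
side sprocket ell ((401.18280029296875, 233.57496643066406), (19.162939071655273, 25.293977737426758), 101.28973388671875) on z=4 ell ctr [ 461.10484349 -232.56221254    4.        ] enc 461.3153991699219 -233.30535888671875 36.4007682800293 mean outline [ 461.55851928 -232.81794646]
ring gray vals 47 60 bg 113.0
bench z 5.467649783215104 70.38844077969324
```

Sprocket radius is 36 mm, as specified, and the two views agree within about 2 mm. Next the arbor, block and lens.

```bash
python3 - <<'E'
from meas import *
T=load('top0');S=load('side0')
for d,nm,ring,rr in((T,'top',(308,162),24),(S,'side',(256,224),22)):
    C=cloud(d); z=d['range_z']; ok=z>0
    q=C[330:360,300:420][ok[330:360,300:420]] if nm=='top' else C[250:300,430:470][ok[250:300,430:470]]
    print(nm,'bench',np.median(q[:,2]),q[:,2].std(),'no reading',(~ok).mean())
    b=d['color'].astype(int); g=cv2.cvtColor(d['color'],cv2.COLOR_BGR2GRAY)
    yellow=(b[...,1]-b[...,0])   # ring is slightly greenish-yellow
    print('ring colour',b[ring[1]+ (0),ring[0]-13:ring[0]+14:13].tolist())
    print('bench colour',b[400,300].tolist() if nm=='top' else b[275,450].tolist())
    m=comp((yellow>8)&(g>90),*ring,rr); print('area',m.sum())
    c=max(cv2.findContours(m,cv2.RETR_EXTERNAL,cv2.CHAIN_APPROX_NONE)[0],key=cv2.contourArea)
    e=cv2.fitEllipse(cv2.convexHull(c)); print('ring ell',e)
    er=cv2.erode(m,np.ones((3,3),np.uint8)); P=C[(er>0)&ok]; p,n,s=plane(P); n*=np.sign(n[2]); print('plane',p,n,s,'elev',np.degrees(np.arcsin(n[2])),len(P))
    v=d['color'].copy(); cv2.drawContours(v,[c],-1,(0,0,255),1); x,y=ring
    cv2.imwrite(f'pics/ring_{nm}.png',cv2.resize(v[y-30:y+30,x-30:x+30],None,fx=8,fy=8,interpolation=0))
    np.save(f'ring_{nm}.npy',np.r_[e[0],e[1],e[2],p,n])
a=np.load('ring_top.npy');b=np.load('ring_side.npy')
print('ring centre',tri(T,a[:2],S,b[:2]))
E
python3 - <<'E'
import cv2,numpy as np
cv2.imwrite('pics/ring_both.png',cv2.resize(np.hstack([cv2.imread(f'pics/ring_{n}.png') for n in('top','side')]),(800,400)))
E
```

```text
top bench -0.645325789781964 1.8337653866252797 no reading 0.004078776041666667
ring colour [[132, 143, 137], [94, 95, 85], [133, 144, 138]]
bench colour [122, 123, 120]
area 422
ring ell ((307.1900939941406, 162.65310668945312), (30.346309661865234, 31.36292839050293), 163.67236328125)
plane [750.62069548  28.28098859 157.00079974] [-0.49371822  0.11405095  0.86211061] 1.5393544771130023 elev 59.55439410114271 205
side bench 0.27931995786696007 1.9185683514513936 no reading 0.004026692708333333
ring colour [[101, 109, 106], [102, 100, 89], [127, 127, 127]]
bench colour [115, 113, 112]
area 70
ring ell ((253.77561950683594, 219.5731658935547), (16.785490036010742, 22.060537338256836), 71.55852508544922)
plane [nan nan nan] [0. 0. 1.] nan elev 90.0 0
ring centre (array([750.31161867,  30.57191363, 168.50853424]), np.float64(8.299305800068325))
  return _methods._mean(a, axis=axis, dtype=dtype,
  ret = um.true_divide(
meas.py:12: RuntimeWarning: Mean of empty slice.
  c=np.median(P,0) if _==0 else P.mean(0); n=np.linalg.svd(P-P.mean(0))[2][2]; e=(P-P.mean(0))@n
  ret = _var(a, axis=axis, dtype=dtype, out=out, ddof=ddof,
  arrmean = um.true_divide(arrmean, div, out=arrmean,
  ret = ret.dtype.type(ret / rcount)
meas.py:14: RuntimeWarning: Mean of empty slice.
  return P.mean(0),n,e.std()
```

View pics/ring_both.png

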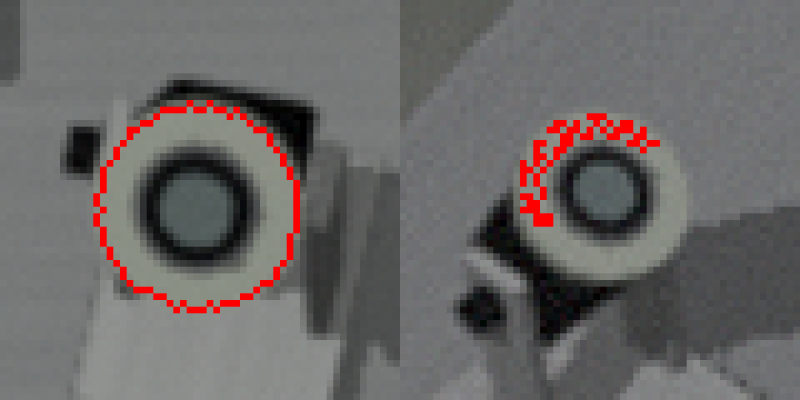

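The top ring fits well. In the side view the mask caught only part of the ring, so I'll redo it with a smoothed colour mask.

```bash
python3 - <<'E'
from meas import *
T=load('top0');S=load('side0'); res={}; out=[]
for d,nm,ring,rr in((T,'top',(307,162),19),(S,'side',(256,223),17)):
    C=cloud(d); ok=d['range_z']>0
    bl=cv2.GaussianBlur(d['color'],(0,0),1.2).astype(int); g=bl.sum(2)/3
    y=bl[...,1]-bl[...,0]
    m=comp((y>4)&(g>75),*ring,rr)
    c=max(cv2.findContours(m,cv2.RETR_EXTERNAL,cv2.CHAIN_APPROX_NONE)[0],key=cv2.contourArea)
    e=cv2.fitEllipse(cv2.convexHull(c)); print(nm,'ring',e,m.sum())
    dk=comp(g<62,*ring,9); c2=max(cv2.findContours(dk,cv2.RETR_EXTERNAL,cv2.CHAIN_APPROX_NONE)[0],key=cv2.contourArea); e2=cv2.fitEllipse(c2); print('dark annulus',e2)
    P=C[(cv2.erode(m,np.ones((3,3),np.uint8))>0)&ok]; p,n,s=plane(P); n*=np.sign(n[2]); print('plane',p.round(1),n.round(3),s,'elev',np.degrees(np.arcsin(n[2])),'az',np.degrees(np.arctan2(n[1],n[0])),len(P))
    v=d['color'].copy(); cv2.ellipse(v,e,(0,0,255),1); cv2.ellipse(v,e2,(0,255,0),1);x,y=ring
    out.append(cv2.resize(v[y-30:y+30,x-30:x+30],(400,400),interpolation=0)); res[nm]=(e[0],e2[0],P)
cv2.imwrite('pics/ring2.png',np.hstack(out))
for k in(0,1): print('tri',tri(T,res['top'][k],S,res['side'][k]))
P=np.vstack([res['top'][2]-res['top'][2].mean(0),res['side'][2]-res['side'][2].mean(0)])
n=plane(P)[1]; n*=np.sign(n[2]); print('joint n',n,'elev',np.degrees(np.arcsin(n[2])),'az',np.degrees(np.arctan2(n[1],n[0])))
E
```

```text
top ring ((307.2178649902344, 162.82998657226562), (31.952239990234375, 33.02865219116211), 145.41543579101562) 559
dark annulus ((307.0369567871094, 162.7526092529297), (15.523025512695312, 16.03835105895996), 119.37955474853516)
plane [750.1  29.1 156.5] [-0.492  0.113  0.863] 1.553726598552061 elev 59.66566952740034 az 167.09032003937955 352
side ring ((255.57208251953125, 223.07803344726562), (24.547582626342773, 26.25857162475586), 121.05223846435547) 313
dark annulus ((256.1348571777344, 222.52833557128906), (10.95826530456543, 12.751273155212402), 123.22489166259766)
plane [753.2  33.6 155.9] [-0.496  0.127  0.859] 1.789981914951243 elev 59.2073677851948 az 165.62628762861223 147
tri (array([750.87964763,  29.93727144, 157.01490274]), np.float64(1.8264589303840737))
tri (array([749.39612529,  30.04175548, 160.03816227]), np.float64(0.7733109457335543))
joint n [-0.49348962  0.11571499  0.86201974] elev 59.544121643734684 az 166.80351616636716
```

View pics/ring2.png

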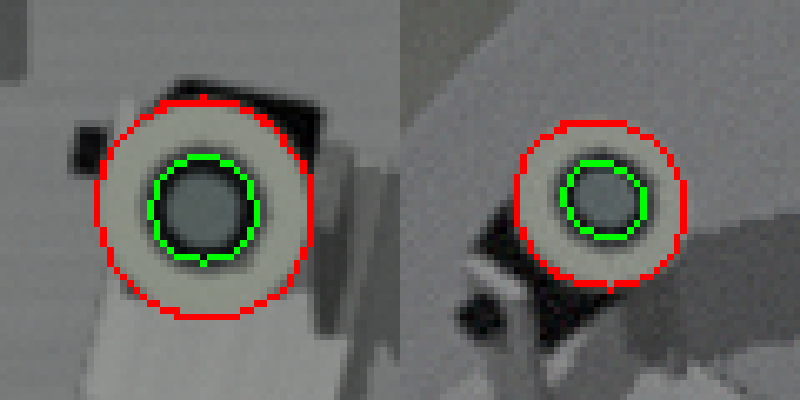

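Lens is at about (750.5, 30, 158) with the axis at elevation 59.5° and azimuth 167°. That fits the stated height of ~155 mm and the 50–67° tilt range. Now the arbor and block.

```bash
python3 - <<'E'
from meas import *
T=load('top0');S=load('side0'); out=[]
for d,nm,u,v,thr in((T,'top',214,310,137),(S,'side',324,368,120)):
    g=cv2.GaussianBlur(cv2.cvtColor(d['color'],cv2.COLOR_BGR2GRAY),(0,0),0.8)
    C=cloud(d)
    # block top by height from range (45 mm) 
    m=comp((C[...,2]>38)&(d['range_z']>0),u,v,45); c=max(cv2.findContours(m,cv2.RETR_EXTERNAL,cv2.CHAIN_APPROX_NONE)[0],key=cv2.contourArea)
    # restrict to z 38..50 for top
    P=on_plane(d,c.reshape(-1,2),45.)[:,:2].astype(np.float32); b=cv2.minAreaRect(P); print(nm,'block rect',b)
    # collar 
    z=C[...,2]; 
    shaft=(z>60)&(z<125)&(m>0); q=C[shaft]; print(' shaft pts',len(q),q.mean(0) if len(q) else '', q[:,2].max())
    tip=(z>106)&(z<120)&(m>0); print(' tip centroid px',np.argwhere(tip)[:,::-1].mean(0),tip.sum(), C[tip].mean(0))
    vv=d['color'].copy(); 
    for p in cv2.boxPoints(b):
        a=proj(d,[*p,45.])[0]; cv2.circle(vv,tuple(np.round(a).astype(int)),1,(0,0,255),-1)
    cx,cy=b[0]; th=np.linspace(0,2*np.pi,60)
    for zz,rad,col in((53,21,(0,255,0)),(113,5.5,(255,255,0)),(105,10,(255,0,255))):
        a=proj(d,np.c_[cx+rad*np.cos(th),cy+rad*np.sin(th),np.full(60,zz)]); cv2.polylines(vv,[np.round(a*16).astype(np.int32)],True,col,1,shift=4)
    out.append(cv2.resize(vv[v-40:v+40,u-40:u+40],(400,400),interpolation=cv2.INTER_CUBIC))
    out.append(cv2.resize(d['color'][v-40:v+40,u-40:u+40],(400,400),interpolation=cv2.INTER_CUBIC))
cv2.imwrite('pics/arb1.png',np.vstack([np.hstack(out[:2]),np.hstack(out[2:])])[:800])
cv2.imwrite('pics/arb1.png',cv2.resize(cv2.imread('pics/arb1.png'),(600,600)))
E
```

```text
top block rect ((465.8968505859375, 236.0092010498047), (91.27352905273438, 89.285400390625), 68.59896850585938)
 shaft pts 127 [465.49143503 232.83967267  98.91307884] 114.26577035060222
 tip centroid px [206.70967742 307.98387097] 62 [466.17148017 235.48584852 110.70488756]
side block rect ((467.5609436035156, 235.92037963867188), (92.65078735351562, 92.80289459228516), 68.81034088134766)
 shaft pts 164 [465.15713022 238.90770615  93.89511504] 117.67617171334473
 tip centroid px [322.08474576 352.61016949] 59 [466.72983878 236.93438668 110.82772447]
```

View pics/arb1.png

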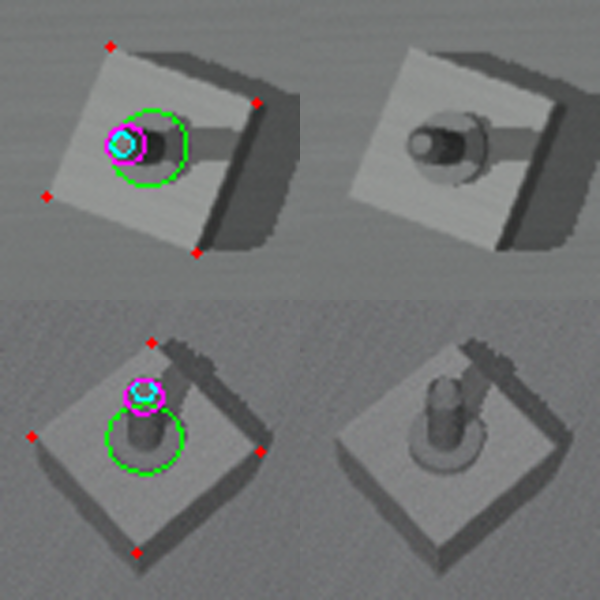

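The arbor axis is at about (466.6, 236.1), with the block rectangle ~91 mm square in both views. The sprocket is at about (460.4, -232). The same tool-down grasp, tilted 30° outward, gives the final pose, so I'll check IK for it next.

```bash
cat >> h.py <<'E'
SP=np.array([460.4,-232.0]); AR=np.array([466.6,236.1]); LENS=np.array([750.5,30.,158.]); N=np.array([-0.4935,0.1157,0.862]); N/=np.linalg.norm(N)
def down(yaw,x=np.array([0,0,-1.])):
    z=np.array([np.cos(yaw),np.sin(yaw),0]); z-=x*(z@x); z/=np.linalg.norm(z); return m2q(np.c_[x,np.cross(z,x),z])
E
python3 - <<'E'
from h import *
m=q2m(r.observe()['orientation']); print(m.round(2))
def ik(p,q):
    try:
        j=r.solve_ik(list(p),list(q)); return None if j is None else np.round(j,2)
    except Exception as e: return repr(e)
for dg in range(-180,180,30):
    y=np.radians(dg)
    print(dg,'S',ik([*SP,5],down(y)),'A',ik([*AR,75],down(y)),ik([*AR,200],down(y)),'F',ik(LENS+(100+63)*N,down(y,-N)))
E
```

```text
[[-0.    0.97  0.23]
 [ 0.    0.23 -0.97]
 [-1.   -0.   -0.  ]]
-180 S [-0.47  0.21 -0.45  0.91  0.   -2.04] A [ 0.47  0.17 -0.34  1.07  0.   -1.1 ] [ 0.47  0.12 -0.11  1.34  0.   -1.1 ] F [ 0.16  0.   -0.15  0.92 -0.19 -1.5 ]
-150 S [-0.47  0.21 -0.45  0.91  0.   -2.56] A [ 0.47  0.17 -0.34  1.07  0.   -1.63] [ 0.47  0.12 -0.11  1.34  0.   -1.63] F [ 0.16  0.   -0.15  0.92 -0.19 -2.06]
-120 S [-0.47  0.21 -0.45  0.91  0.   -3.08] A [ 0.47  0.17 -0.34  1.07  0.   -2.15] [ 0.47  0.12 -0.11  1.34  0.   -2.15] F [ 0.16  0.   -0.15  0.92 -0.19 -2.55]
-90 S [-0.47  0.21 -0.45  0.91  0.    2.67] A [ 0.47  0.17 -0.34  1.07  0.   -2.67] [ 0.47  0.12 -0.11  1.34  0.   -2.67] F [ 0.16  0.   -0.15  0.92 -0.19 -3.  ]
-60 S [-0.47  0.21 -0.45  0.91  0.    2.15] A [ 0.47  0.17 -0.34  1.07  0.    3.09] [ 0.47  0.12 -0.11  1.34  0.    3.09] F [ 0.16  0.   -0.15  0.92 -0.19  2.8 ]
-30 S [-0.47  0.21 -0.45  0.91  0.    1.63] A [ 0.47  0.17 -0.34  1.07  0.    2.56] [ 0.47  0.12 -0.11  1.34  0.    2.56] F [ 0.16  0.   -0.15  0.92 -0.19  2.25]
0 S [-0.47  0.21 -0.45  0.91  0.    1.1 ] A [ 0.47  0.17 -0.3
[... 205 characters left out ...]
4  0.    1.52] F [ 0.16  0.   -0.15  0.92 -0.19  1.08]
60 S [-0.47  0.21 -0.45  0.91  0.    0.06] A [ 0.47  0.17 -0.34  1.07  0.    0.99] [ 0.47  0.12 -0.11  1.34  0.    0.99] F [ 0.16  0.   -0.15  0.92 -0.19  0.59]
90 S [-0.47  0.21 -0.45  0.91  0.   -0.47] A [ 0.47  0.17 -0.34  1.07  0.    0.47] [ 0.47  0.12 -0.11  1.34  0.    0.47] F [ 0.16  0.   -0.15  0.92 -0.19  0.14]
120 S [-0.47  0.21 -0.45  0.91  0.   -0.99] A [ 0.47  0.17 -0.34  1.07  0.   -0.06] [ 0.47  0.12 -0.11  1.34  0.   -0.06] F [ 0.16  0.   -0.15  0.92 -0.19 -0.34]
150 S [-0.47  0.21 -0.45  0.91  0.   -1.51] A [ 0.47  0.17 -0.34  1.07  0.   -0.58] [ 0.47  0.12 -0.11  1.34  0.   -0.58] F [ 0.16  0.   -0.15  0.92 -0.19 -0.9 ]
```

```bash
python3 - <<'E'
from h import *
q=list(down(0.)); 
r.gripper_to(58,30); print(r.observe()['clock'])
r.move_to([*SP,120],q); print(r.observe()['clock'])
r.line_to([*SP,40],velocity=150); o0=r.observe()
r.line_to([*SP,5],velocity=60); o=r.observe(); print(o['clock'],o['eef_pos'],o['ft_force'],o0['ft_force'])
d=grab('side','side1')
cv2.imwrite('pics/pick1.png',cv2.resize(d['color'][150:300,320:520],(800,600),interpolation=cv2.INTER_CUBIC))
E
```

```text
0.4917
2.15
3.5667 [ 460.41578291 -231.98620397    4.94949865] [-0.0113404  -0.91384008 -0.2283615 ] [0.35396797 0.14858251 1.3409795 ]
```

View pics/pick1.png

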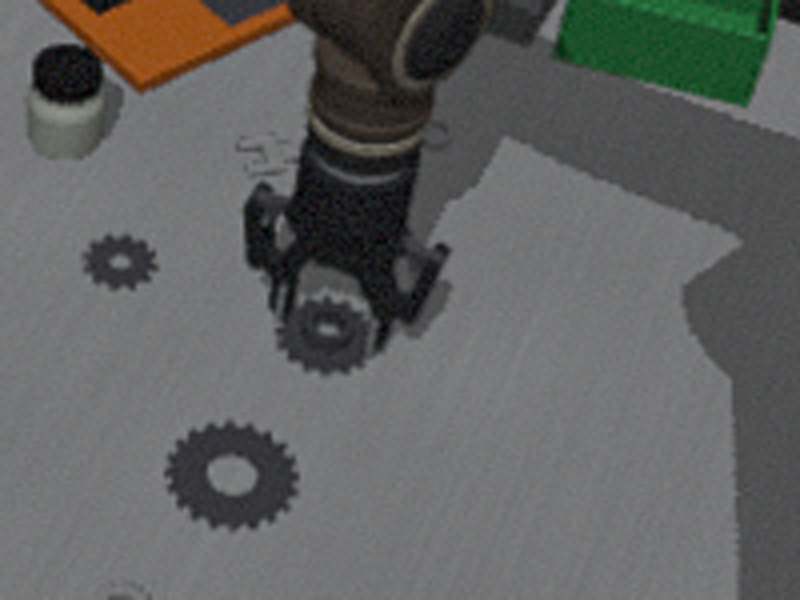

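The fingers straddle the hub, with the tips near (285,315) and (375,345) and the hub centre at (325,335) in between. Closing.

```bash
python3 - <<'E'
from h import *
r.gripper_to(30,40); o=r.observe(); print(o['clock'],o['finger_gap'],o['ft_force'],o['eef_pos'])
r.line_to([*SP,60],velocity=80); r.dwell(.2); o=r.observe(); print(o['finger_gap'],o['ft_force'])
r.line_to([*SP,230],velocity=200)
d=grab('side','side2')
cv2.imwrite('pics/pick2.png',cv2.resize(d['color'][80:260,320:560],(800,600),interpolation=cv2.INTER_CUBIC)); print(r.observe()['clock'])
E
```

```text
3.9667 34.599545490377075 [-1.0169518   1.79268017  5.26347273] [ 460.73279201 -232.15610694    5.75719323]
34.54495536496472 [-0.21767882 -0.4758781  -0.21203489]
6.0583
```

View pics/pick2.png

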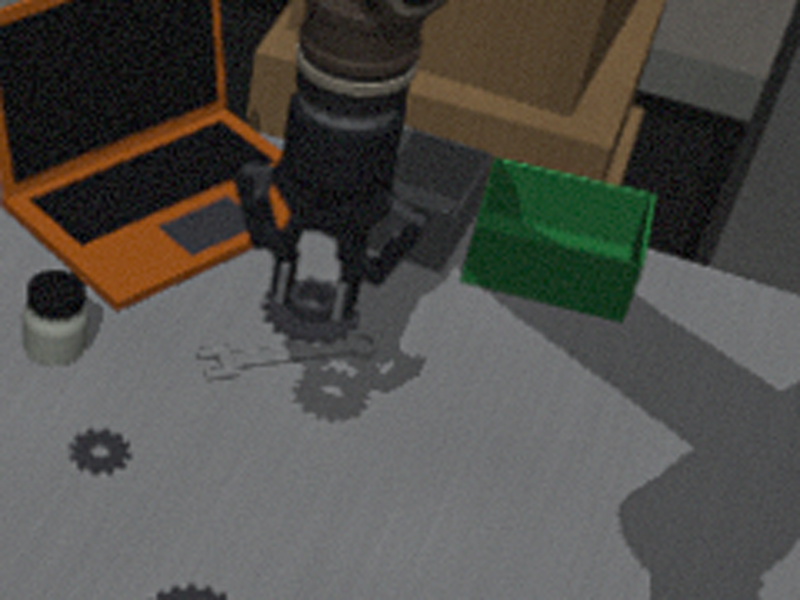

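The sprocket is held (gap 34.6 mm) and lies level. Now hovering it over the arbor for a look.

```bash
python3 - <<'E'
from h import *
q=list(down(0.))
r.move_to([*AR,200],q); r.line_to([*AR,128],velocity=100); r.dwell(.2)
o=r.observe(); print(o['clock'],o['eef_pos'],o['ft_force'],o['finger_gap'])
s=grab('side','side3');t=grab('top','top3')
a=s['color'][260:410,240:440]; b=t['color'][235:385,130:330]
cv2.imwrite('pics/hov.png',np.hstack([cv2.resize(a,(400,300),interpolation=2),cv2.resize(b,(400,300),interpolation=2)]))
cv2.imwrite('pics/hov2.png',cv2.resize(s['color'][290:400,270:380],(600,600),interpolation=2))
E
```

```text
8.8417 [467.03738773 236.3363858  128.76906347] [-0.14448466  0.27232697 -0.42518723] 34.73445934479722
```

View pics/hov.png

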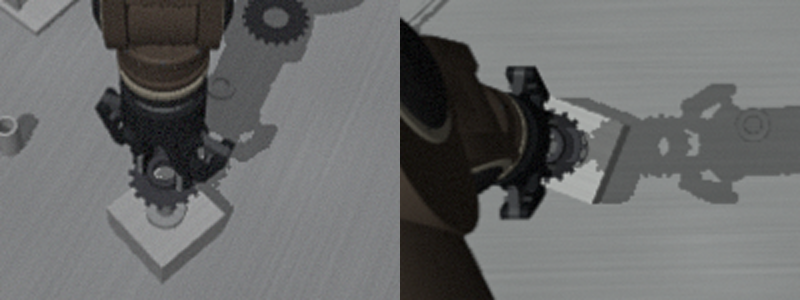

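View pics/hov2.png

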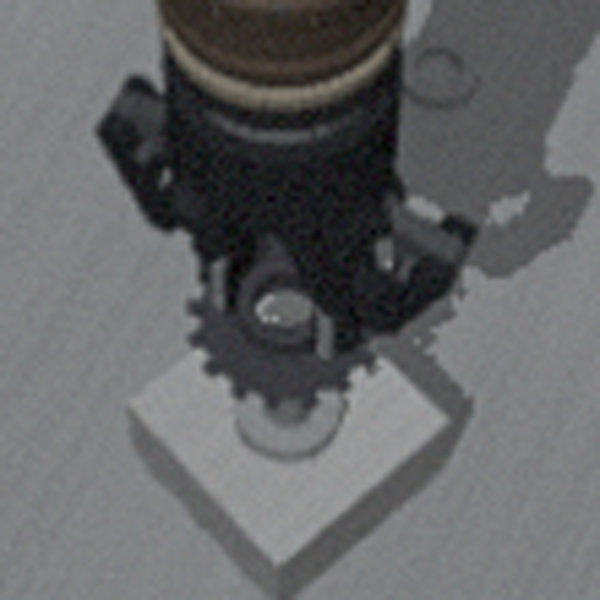

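The bright tip shows through the bore at (283,308) in the crop. I'll compare the disc's outline with where it should be.

```bash
python3 - <<'E'
from h import *
s=load('side3'); th=np.linspace(0,2*np.pi,80); c=np.array([467.0,236.3]); v=cv2.resize(s['color'][290:400,270:380],(600,600),interpolation=2)
for zz,rad,col in((141,18,(0,255,0)),(141,11.5,(255,255,0)),(128,36,(0,0,255)),(128,32,(0,0,255))):
    a=(proj(s,np.c_[c[0]+rad*np.cos(th),c[1]+rad*np.sin(th),np.full(80,zz)])-[270,290]+.5)*600/110; cv2.polylines(v,[np.round(a*16).astype(np.int32)],True,col,1,shift=4)
cv2.imwrite('pics/hov3.png',v)
E
```

```text
(no output)
```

View pics/hov3.png

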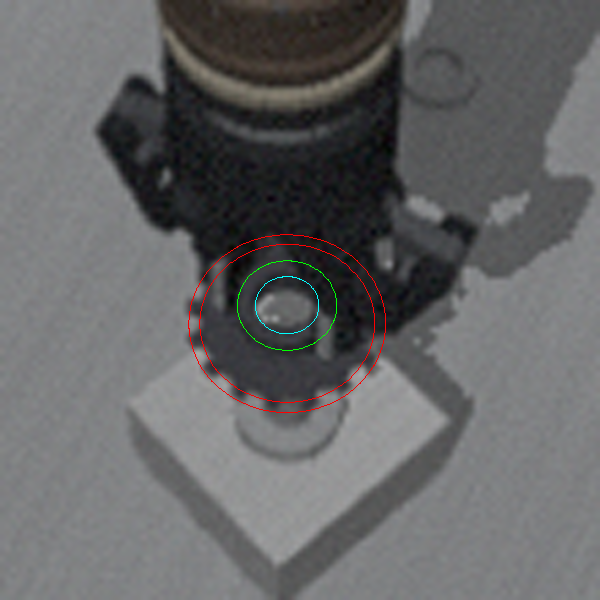

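The outline agrees within about a pixel. Lowering in steps while watching the force.

```bash
python3 - <<'E'
from h import *
f0=r.observe()['ft_force']
for z in list(range(122,60,-6))+[61]:
    r.line_to([*AR,z],velocity=60); o=r.observe(); f=o['ft_force']-f0; print(z,round(o['clock'],2),o['eef_pos'].round(1),f.round(1),round(o['finger_gap'],1))
    if np.linalg.norm(f)>12: break
E
```

```text
122 9.19 [466.2 236.  121.4] [ 0.3 -0.6  0.5] 34.5
116 9.44 [466.3 235.9 115.4] [ 0.7 -0.6 -0.2] 34.7
110 9.69 [466.3 235.9 109.5] [-0.5 -1.1  0.7] 34.8
104 9.94 [466.3 235.9 103.5] [-0.5 -0.9  0.3] 34.9
98 10.19 [466.3 235.9  97.5] [-0.7  0.   0.2] 34.6
92 10.44 [466.3 235.9  91.5] [ 0.5 -0.8  1.2] 34.4
86 10.69 [466.3 236.   85.5] [ 0.5 -1.6  0.9] 34.5
80 10.94 [466.3 236.   79.5] [ 1.1 -0.4  0.3] 34.8
74 11.19 [466.3 235.9  73.5] [ 0.7 -1.4  0.8] 34.4
68 11.44 [466.3 235.9  67.5] [ 0.1 -1.1  0.6] 34.6
62 11.69 [466.3 235.9  61.5] [-0.1 -0.4 -0.2] 34.4
61 11.94 [466.6 236.1  61. ] [ 0.5 -0.6 -0.4] 34.9
```

```bash
python3 - <<'E'
from h import *
f0=r.observe()['ft_force']
for z in (59.5,58.5,57.5):
    r.line_to([*AR,z],velocity=30); o=r.observe(); f=o['ft_force']-f0; print(z,o['eef_pos'].round(1),f.round(1))
    if f[2]>4: break
r.gripper_to(58); r.dwell(.2); print(r.observe()['ft_force'])
r.line_to([*AR,100],velocity=120); r.line_to([*AR,240],velocity=250); r.dwell(.1)
s=grab('side','side4');t=grab('top','top4'); print(r.observe()['clock'])
a=cv2.resize(s['color'][320:410,280:370],(400,400),interpolation=2); b=cv2.resize(t['color'][265:355,165:255],(400,400),interpolation=2)
cv2.imwrite('pics/seat.png',np.hstack([a,b]))
E
```

```text
59.5 [466.5 236.1  59.4] [-0.1  0.   0.3]
58.5 [466.8 236.2  58.8] [-0.8  0.5  3.7]
57.5 [466.8 236.2  58.7] [-4.3 -1.3 10. ]
[ 0.23965198  0.45832303 -0.76077608]
14.6583
```

View pics/seat.png

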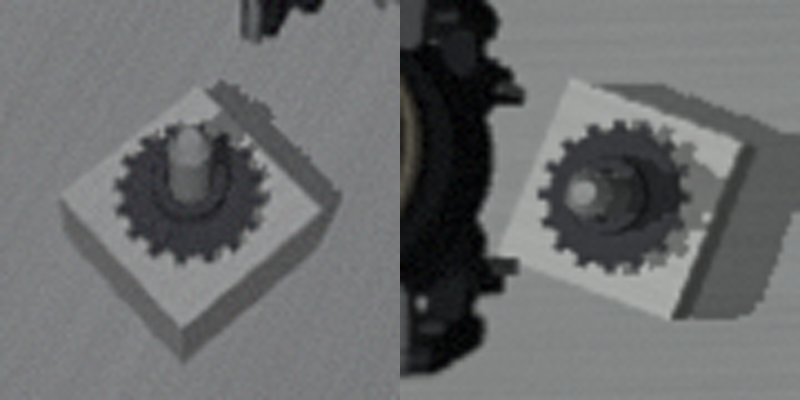

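The sprocket is down on the collar: contact came at TCP z 58.7, as predicted. Now gripping the bare shaft above the hub.

```bash
python3 - <<'E'
from h import *
r.gripper_to(45); r.line_to([*AR,120],velocity=250); r.line_to([*AR,76],velocity=100); r.dwell(.1)
f0=r.observe()['ft_force']; r.gripper_to(10,90); o=r.observe(); print(o['clock'],o['eef_pos'],o['finger_gap'],o['ft_force']-f0,o['ft_torque'])
for z in (80,100,130,180,260):
    r.line_to([*AR,z],velocity=60 if z<140 else 120); o=r.observe(); print(z,(o['ft_force']-f0).round(1),round(o['finger_gap'],2))
    if np.linalg.norm(o['ft_force']-f0)>25: break
r.dwell(.1); s=grab('side','side5');t=grab('top','top5'); print(r.observe()['clock'])
cv2.imwrite('pics/lift.png',np.hstack([cv2.resize(s['color'][200:400,200:400],(400,400),interpolation=2),cv2.resize(t['color'][200:400,100:300],(400,400),interpolation=2)]))
E
```

```text
16.625 [466.81316341 236.27471395  76.77973545] 17.756134555832706 [-1.99542785 -0.08153541  4.74723626] [-0.05924426  0.31314019 -0.01118439]
80 [ 0.2 -0.2 -2.3] 17.72
100 [-1.3  0.4 -2.3] 17.82
130 [-0.8 -0.3 -3.2] 17.61
180 [-0.8 -0.  -2.3] 17.94
260 [-0.6 -0.1 -2.2] 17.35
19.5917
```

View pics/lift.png

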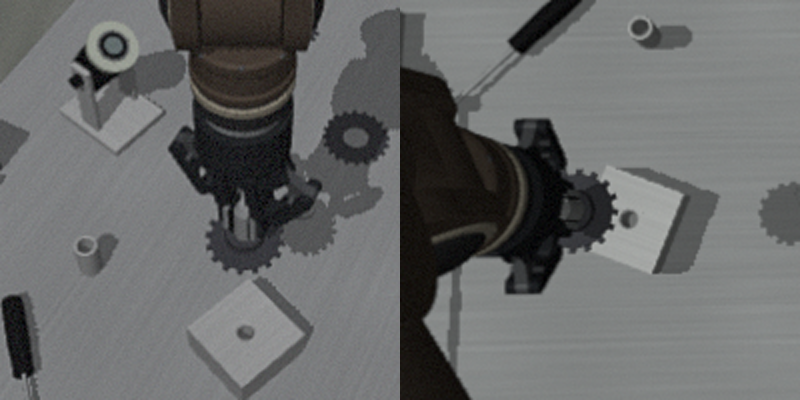

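The arbor and sprocket are lifted clear, the hole is empty, and the carried weight of 2.3 N is right. Moving to a stand-off on the optical axis, then in along it.

```bash
python3 - <<'E'
from h import *
q=list(down(0.,-N)); p=LENS+(230+63.5)*N; print(p,r.solve_ik(list(p),q))
r.move_to(list(p),q); r.line_to(list(LENS+(110+63.5)*N),velocity=80); r.dwell(.3)
o=r.observe(); print(o['clock'],o['eef_pos'],o['finger_gap'],o['ft_force'],(q2m(o['orientation'])[:,0]@-N))
s=grab('side','side6');t=grab('top','top6')
cv2.imwrite('pics/fin.png',np.hstack([cv2.resize(s['color'][120:300,170:350],(400,400),interpolation=2),cv2.resize(t['color'][80:260,220:400],(400,400),interpolation=2)]))
E
```

```text
[605.65577576  63.95841286 411.00044842] [ 0.21029143 -0.07675236  0.02078297  1.1795102  -0.2178897   1.69127884]
22.5583 [664.87032149  50.11225241 307.79478381] 18.038046750789068 [-0.86987024  0.26482369 -2.00113324] 0.999999943598026
```

View pics/fin.png

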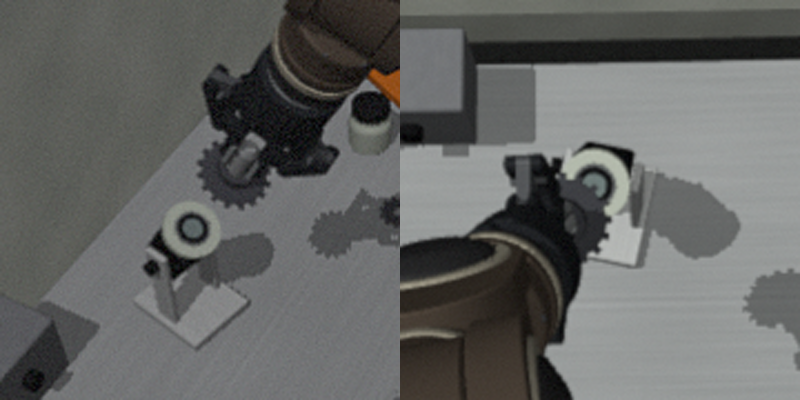

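The pose matches the command. As a last check I'll overlay the predicted sprocket disc, collar and foot on both images.

```bash
python3 - <<'E'
from h import *
o=r.observe(); ax=-q2m(o['orientation'])[:,0]; foot=o['eef_pos']-63.8*ax
M=np.c_[np.cross(ax,[0,1,0]),np.zeros(3)]; e1=np.cross(ax,[0,1,0]); e1/=np.linalg.norm(e1); e2=np.cross(ax,e1); th=np.linspace(0,2*np.pi,80)
dv=foot-LENS; print('foot',foot,'along axis',dv@N,'lateral',np.linalg.norm(dv-dv@N*N)); out=[]
for tag,(u,v) in(('side6',(190,140)),('top6',(240,90))):
    d=load(tag); k=400/130; im=cv2.resize(d['color'][v:v+130,u:u+130],(400,400),interpolation=2)
    for h,rad,col in((0,8,(255,255,0)),(40,36,(0,0,255)),(45,32,(0,0,255)),(58,18,(0,255,0)),(32,21,(255,0,255))):
        a=(proj(d,foot+h*ax+rad*(np.cos(th)[:,None]*e1+np.sin(th)[:,None]*e2))-[u,v]+.5)*k; cv2.polylines(im,[np.round(a*16).astype(np.int32)],True,col,1,shift=4)
    out.append(im)
cv2.imwrite('pics/fin2.png',np.hstack(out))
E
```

```text
foot [696.34430183  42.7264558  252.62860192] along axis 109.76963900795666 lateral 0.031222028139472738
```

View pics/fin2.png

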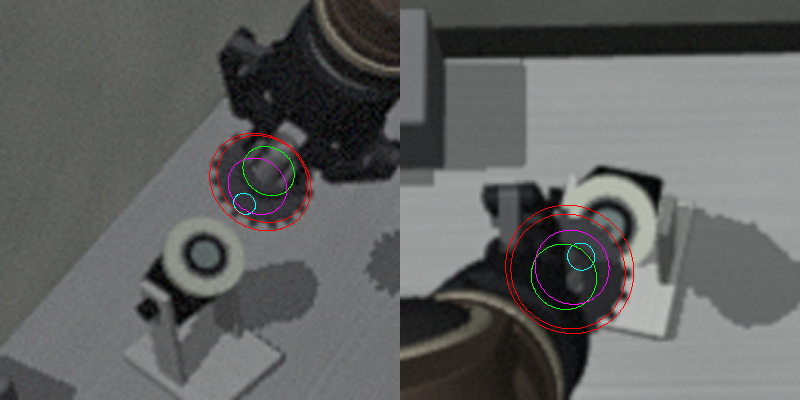

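The predicted outlines sit on the sprocket in both views, so it is seated and the arbor hasn't slipped. Moving the last 10 mm in and handing in.

```bash
python3 - <<'E'
from h import *
r.line_to(list(LENS+(101+63.8)*N),velocity=30); r.dwell(.6)
o=r.observe(); ax=-q2m(o['orientation'])[:,0]; dv=o['eef_pos']-63.8*ax-LENS
print(o['clock'],o['finger_gap'],o['ft_force'],'along',dv@N,'lat',np.linalg.norm(dv-dv@N*N),np.abs(o['qd']).max())
r.hand_in()
E
```

```text
23.7 17.32167944635861 [-0.61113275  0.11355152 -2.97205408] along 101.04608676078948 lat 0.0425090177245562 0.002007303861118638
the job is handed in; nothing more can be done
```

The job is handed in at 23.7 s of the 54 s allowed. The tool gave no verdict, so the result rests on my own checks below.

I gripped the sprocket by its hub, lowered it over the arbor onto the collar and released it. I then gripped the bare shaft at 90 N and drew the arbor out of the block. I tilted it about 30° and brought it in along the lens axis.

**Seating:** contact came at the predicted height, TCP z 58.7 mm. Both views then showed the sprocket flat on the collar and released.

**Lift:** the load was about 2.3 N, which fits arbor plus sprocket, and the block's hole was empty in the pictures.

**Final pose:**
- From the arm's own readings, the foot is 101 mm in front of my measured lens centre, less than 0.1 mm off the axis and about 245 mm above the bench.
- The arm is still, with joint speeds at or below 0.002 rad/s.
- Predicted outlines of the sprocket matched both pictures taken 10 mm before the end. I took none after that last move.
- The camera was never approached closer than the end pose.

**Disagreements:**
- The two views differed by 1–2 mm on the sprocket and up to 3 mm on the lens height, within the calibration and the tolerances.
- The finger gap read about 1–2 mm under the true diameters (34.6 mm for the 36 mm hub, about 17.7 mm for the 20 mm shaft).
- The fingertips lightly touched the disc and the hub top while closing, at about 5 N.

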